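# Turn and seat the keyed disc of the shogi clock

### The job

Lock the game clock's setting: with a fingertip push the fin of the raised boxwood disc round until the notch in its rim meets the brass pin, then press the disc straight down until it is fully seated, and take the hand away. Only push and press: do not pinch the fin from both sides or lift the disc, and leave the rocker switch, the piece box, the shogi pieces, the cup and the fan as they are.

Things in the scene. Friction and masses are not known exactly. Their poses are not given: they have to be found in the camera images.
- hub_top (a point): centre of the top of the disc's round hub, on the disc's upright axis. The keyed disc on the clock's top is pale boxwood, 72 mm across, 9 mm thick; raised, its underside is 8 mm above its metal seat. The dark mulberry hub is 18 mm across and rises 18 mm above the disc's upper face
- fin (a point): top of the dark mulberry fin, 22 mm out from the disc's axis. The fin is straight and upright, 9 mm thick, and runs from the hub to 33 mm from the axis, exactly opposite to the notch; its middle web (3 mm thick) stands 15 mm above the disc's upper face, its two side cheeks 12 mm
- fin_side_a: one side cheek of the fin (23 x 3 x 12 mm), on the clockwise side of the fin seen from above: push this face to turn the disc anticlockwise. Origin at the middle of its lower edge, on the disc's upper face, 19.5 mm from the axis
- fin_side_b: the other side cheek of the fin, same size, on the anticlockwise side; pushing it turns the disc clockwise
- notch (a point): the notch in the disc's rim: 10 mm wide, 7 mm deep from the rim inwards; the point lies in its middle at the height of the disc's upper face, 33 mm from the axis
- pin (a point): the brass pin that the notch must meet: a fixed round-topped bar 6 mm wide lying radially on the disc's seat from 31 to 48 mm from the disc's axis, so its outer 12 mm show beyond the disc's rim, on the far side of the clock from the robot; its top is 7 mm above the seat, 1 mm below the raised disc. This point is on its top, 42 mm from the disc's axis
- disc_turn (a joint): turn of the disc, rad, growing anticlockwise seen from above; 0 = notch exactly on the pin (fin pointing away from the pin). It starts between -2.2 and -0.8, turns stiffly (about 0.04 N m) and stays where it is left; stops at -2.7 and +0.5. The notch passes over the pin within about 0.06 rad either side; the pin's round top guides it a little further
- disc_drop (a joint): how far the disc has been pressed down, m: 0 = raised (start), 0.007 = fully seated; negative = lifted. A friction fit of about 3 N: it stays where it is left. Unless the notch is on the pin the disc meets the pin after 1 to 2 mm and goes no further
- clock: black lacquer game clock, 104 (x) x 200 (y) x 48 mm, fixed on the board; origin under its centre. The disc's axis is at y = +45 mm, x = 0; the metal seat is 50 mm above the origin; the pin lies from the disc's axis towards +x. The rocker is at y = -72 mm
- rocker (a joint): the clock's rocker switch, rad; 0 at the start, to be left alone (it moves to negative values when its raised near end is pressed)
- rocker_top (a point): middle of the top of the rocker switch, a 44 x 22 x 10 mm dark wooden paddle on the clock's top
- board: thick kaya board 333 (x) x 364 (y) mm on squat legs, fixed, top 120 mm above the mat; origin on the mat under its centre
- piece_box: mulberry piece box 75 x 120 x 60 mm with its lid, fixed on the board beyond the clock; origin under its centre
- piece_box_lid (a joint): hinge of the piece box's lid, rad, 0 = shut (start)
- piece_king: larger boxwood shogi piece, flat pentagon 32 x 27 x 9 mm, lying loose on the board beyond the clock; origin under its centre
- piece_pawn: smaller boxwood shogi piece, flat pentagon 26 x 22 x 9 mm, lying loose on the board beyond the clock; origin under its centre
- piece_gold: boxwood shogi piece, flat pentagon 29 x 25 x 9 mm, lying loose on top of the clock between the disc and the rocker; origin under its centre
- teacup: loose celadon cup, 68 mm across, 60 mm tall, on the board beyond the clock; origin under its centre
- fan: loose closed folding fan, 220 x 22 x 16 mm, lying on the mat left of the board; origin under its centre, x along it

How it is judged:
On the way, in this order (a step that is already met when the one before it is completed fails the run):
1. the notch is over the pin (value of joint disc_turn between -0.13 and 0.13 rad).
2. the disc is pressed onto its seat over the pin (value of joint disc_drop above 0.0055 m).
At the end, for the whole second after the job is handed in: The disc is at most 1.5 mm short of fully down with its notch over the pin (within 0.1 rad), the rocker (0.1 rad) and box lid (0.05 rad) are as they were, and the pieces, cup and fan lie within 15 mm of where they stood (value of joint disc_drop above 0.0055 m and value of joint disc_turn between -0.1 and 0.1 rad and value of joint rocker between -0.1 and 0.1 rad and value of joint piece_box_lid below 0.05 rad and distance of each of piece_king, piece_pawn, piece_gold, teacup, fan from where it was at the start of the episode below 0.015 m); the robot touches nothing.
It fails at once if the disc is lifted by more than 3 mm (value of joint disc_drop below -0.003 m).
It fails at once if the fin is pinched from both sides (contact force between the fingers and fin_side_a above 0.7 N and contact force between the fingers and fin_side_b above 0.7 N).
It fails at once if the rocker switch is moved (value of joint rocker above 0.1 rad or value of joint rocker below -0.1 rad).
It fails at once if the piece box is opened (value of joint piece_box_lid above 0.05 rad).
It fails at once if a piece, the cup or the fan is moved or lifted by more than 15 mm (distance of any of piece_king, piece_pawn, piece_gold, teacup, fan from where it was at the start of the episode above 0.015 m).
It also fails if it takes over 51 s, if anything falls off the work surface, if the arm or the gripper's body presses on something with over 40 N, if the wrist force passes 120 N, or if a joint passes its speed limit or range.

### The arm

A 7-joint arm with a two-finger parallel gripper is mounted at the origin on the work surface. World frame = base frame: x ahead of the robot, y to its left, z up, the work surface at z = 0. Lengths are in m, angles in rad, forces in N, time in s.
With the tool pointing down it reaches from about 0.375 to 0.925 m from the base axis. Payload 3.1 kg.
Tool frame: the origin (TCP) lies between the finger pads; the fingertips stand 19 mm ahead of it and the grasp point (between the pads) is the TCP; z points along the fingers, y is the direction in which the jaws open and shut (so a half turn about z gives the same grasp; the last joint's range is limited). The gripper opens to 85 mm and grips with 20 to 120 N. Pads are 22 mm wide; open, the fingers measure 114 mm over their backs; the gripper's body (76 mm by 85 mm) begins 54 mm behind the grasp point. The pads swing forward as they close: fully open they stand 13 mm farther back than shut.
Start: joints at [-1.429, 0.383, 0.044, 1.598, -0.018, 1.161, -0.05], TCP at [0.154, 0.631, 0.227] pointing down, gripper open.
Joint ranges: [-2.61, 2.61], [-0.41, 2.15], [-1.48, 1.57], [0, 2.5], [-1.57, 4.71], [0.05, 1.97], [-2.85, 2.85]. Speed limits (rad/s): [2.79, 2.79, 3.14, 3.14, 3.14, 3.14, 3.14].

### API

Orientations are given as a unit quaternion [x, y, z, w].
In Python, from bench import move_ptp, movel, move_j, move_gripper, pause, inverse_kinematics, read_camera, camera_params, MotionError, sign_off, look_for, tip_of, read_time_s, read_qpos, read_joint_vel, read_effort, read_eef_pos, read_tcp_rot, read_ft_force, read_ft_torque, read_finger_gap gives the robot as it stands. Calls block until the motion is done:
- move_ptp(position, orientation): joint-space move of the TCP to a pose.
- movel(position, orientation=None, speed=0.15): straight line of the TCP; orientation=None keeps the orientation; speed is the mean speed in m/s.
- move_j(angles): joint-space move.
- move_gripper(opening, effort=None): finger opening in m; effort is the grip in N (None keeps the last); returns when the fingers have stopped.
- pause(seconds).
- inverse_kinematics(position, orientation): joint angles nearest the present ones, or None.
- read_camera(name): name is "scene" or "top" or "wrist"; returns the picture (400x640x3 uint8, red, green, blue); there is no depth.
- camera_params(name): a dict with "K" (3x3 intrinsics, pixels), "camera_from_world" (4x4, takes a point from world to camera coordinates). Camera axes: x right, y down, z forward; pixel columns grow to the right and rows downward; lengths in m; the calibration is good to about 2 mm. A picture is of the moment at which its call begins: read the wrist's pose just before it. camera_params takes no time and is no camera call; for the wrist camera it gives the pose at the moment of the call.
A pose or a line that the arm cannot do raises MotionError and nothing moves.
- sign_off(): hands the job in, once; it reports no verdict.
Trained networks look in the newest picture that a camera, given by its name, has taken for a name from the list of things; names that differ only in an ending like _2 or _b are one class to them, and where a whole thing is asked for, a point or a joint stands for the part that bears it (a point fixed in the world has none). Each returns a list of dicts, best first, with "confidence" (0 to 1); they miss things now and then, are a little off and sometimes report something else, mostly with a low value. They report only what shows in the picture. A call takes as long as a camera call.
- look_for(camera, name): "at" ([column, row] in pixels, amid what is visible of it).
- tip_of(camera, name): "at" ([column, row] in pixels: a listed point, or the origin of a listed thing).
Readings, each from a call of its own:
- read_time_s(): time.
- read_qpos(): joint angles.
- read_joint_vel(): joint speeds.
- read_effort(): joint torques, N m.
- read_eef_pos(): TCP position.
- read_tcp_rot(): TCP orientation.
- read_ft_force(): force on the tool from outside, world axes, zero at the start.
- read_ft_torque(): the same for the moment, N m.
- read_finger_gap(): finger opening in m.
Only numpy, scipy, OpenCV 4.12 (cv2) and the standard library are available. Lean on these libraries where they do the work, as an engineer would, in place of code of your own. Each camera call takes 0.05 s, during which the arm holds its last target.

## Working session

There is one attempt and no reset: what is moved stays moved. The work goes in short steps, each a Python script; the robot and the scene stay as the last script left them, time stands still between calls to the robot, and variables do not carry over. Pictures are saved under pics/ and viewed, and the job is handed in when it is done.

```bash
mkdir -p pics; ls
cat > h.py <<'E'
import numpy as np, cv2
from bench import *
def snap(cam,fn):
    im=read_camera(cam); cv2.imwrite('pics/'+fn,cv2.cvtColor(im,cv2.COLOR_RGB2BGR)); return im
def ray(P,uv):
    K=np.array(P["K"]);T=np.array(P["camera_from_world"])
    d=T[:3,:3].T@np.linalg.solve(K,[uv[0],uv[1],1.]); c=-T[:3,:3].T@T[:3,3]; return c,d
def atz(P,uv,z):
    c,d=ray(P,uv); return c+d*(z-c[2])/d[2]
def proj(P,p):
    K=np.array(P["K"]);T=np.array(P["camera_from_world"]); q=K@(T[:3,:3]@np.array(p)+T[:3,3]); return q[:2]/q[2]
def tri(rs):
    A=np.zeros((3,3));b=np.zeros(3)
    for c,d in rs:
        d=d/np.linalg.norm(d);M=np.eye(3)-np.outer(d,d);A+=M;b+=M@c
    return np.linalg.solve(A,b)
E
python3 - <<'E'
from h import *
np.set_printoptions(precision=4,suppress=True)
for cam in ["scene","top"]:
    snap(cam,cam+"0.png"); P=camera_params(cam)
    print(cam,-np.array(P["camera_from_world"])[:3,:3].T@np.array(P["camera_from_world"])[:3,3])
    for n in ["hub_top","fin","notch","pin","clock","rocker_top","piece_gold"]:
        for r in tip_of(cam,n)[:2]:
            print(cam,n,np.round(r["at"],1),round(r["confidence"],2))
print(read_time_s(),read_tcp_rot(),read_eef_pos())
E
```

```text
pics
scene [1.2844 0.0967 0.8587]
scene hub_top [277.2 163.3] 0.6
scene hub_top [288.1 172.9] 0.38
scene fin [289.7 164.7] 0.81
scene fin [237.6 256.6] 0.18
scene notch [262.1 169.2] 0.75
scene pin [279.  188.8] 0.94
scene clock [262. 192.] 0.6
scene rocker_top [222.9 175.4] 0.6
scene piece_gold [410.7 206.3] 0.73
top [0.4986 0.111  1.1286]
top hub_top [373.1 237.5] 0.63
top fin [362.6 236.1] 0.98
top notch [389.5 238.8] 0.91
top pin [365.3 216.8] 0.85
top pin [415.4 239.8] 0.22
top clock [391.2 234.9] 0.92
top rocker_top [434.  227.1] 0.49
top piece_gold [416.6 240.5] 0.44
0.8 [ 0.1196  0.9928  0.0001 -0.    ] [0.1543 0.6315 0.2275]
```

View pics/scene0.png

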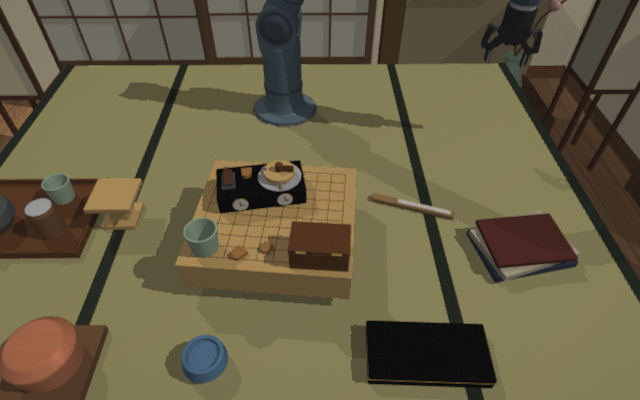

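View pics/top0.png

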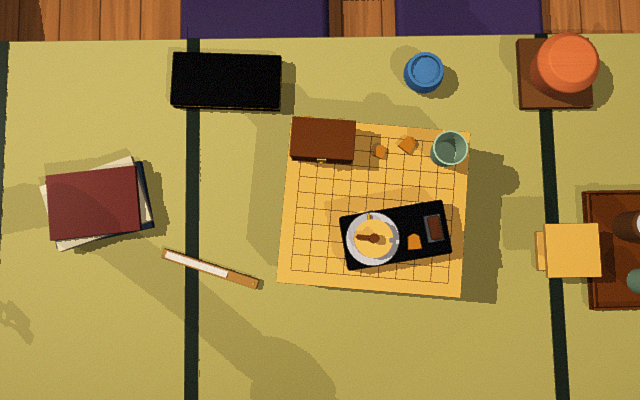

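Run:
```python
from h import *
np.set_printoptions(precision=4,suppress=True)
S=camera_params("scene");T=camera_params("top")
D=dict(hub=((277.2,163.3),(373.1,237.5)),fin=((289.7,164.7),(362.6,236.1)),notch=((262.1,169.2),(389.5,238.8)),pin=((279,188.8),(365.3,216.8)),rock=((222.9,175.4),(434,227.1)))
for k,(a,b) in D.items():
    p=tri([ray(S,a),ray(T,b)]); print(k,p,proj(S,p)-a,proj(T,p)-b)
for k,z in dict(hub=.205,fin=.202,notch=.187,pin=.177).items(): print(k,atz(T,D[k][1],z),atz(S,D[k][0],z))
for cam,b in (("scene",(190,90,360,260)),("top",(320,170,480,290))):
    im=cv2.imread(f'pics/{cam}0.png')[b[1]:b[3],b[0]:b[2]]
    cv2.imwrite(f'pics/{cam}0z.png',cv2.resize(im,None,fx=4.5,fy=3.5*4.5/3.5*0.78,interpolation=3) if 0 else cv2.resize(im,None,fx=3.5*1.0+1,fy=4.5,interpolation=3)[:600,:800])
```

```text
hub [0.5279 0.0184 0.2066] [0.8776 0.0461] [ 1.0914 -0.0467]
fin [0.5308 0.0419 0.205 ] [-1.1929 -0.0585] [-1.4823  0.0345]
notch [ 0.5256 -0.0156  0.1871] [1.6729 0.1078] [ 2.066  -0.1218]
pin [0.5687 0.025  0.1661] [2.2772 0.08  ] [ 2.7012 -0.1318]
rock [ 0.546  -0.1005  0.1871] [2.4535 0.2505] [ 2.9683 -0.2931]
hub [0.5279 0.0203 0.205 ] [0.5258 0.0163 0.205 ]
fin [0.5309 0.039  0.202 ] [0.5275 0.0444 0.202 ]
notch [ 0.5255 -0.0118  0.187 ] [ 0.5251 -0.0194  0.187 ]
pin [0.5678 0.0311 0.177 ] [0.5797 0.0211 0.177 ]
```

View zooms.

The scene camera faces the robot: the clock is at about (262,185) and the disc at (278,175). In the top view the disc is at (373,238) and the pin nub at (368,216).

View pics/scene0z.png

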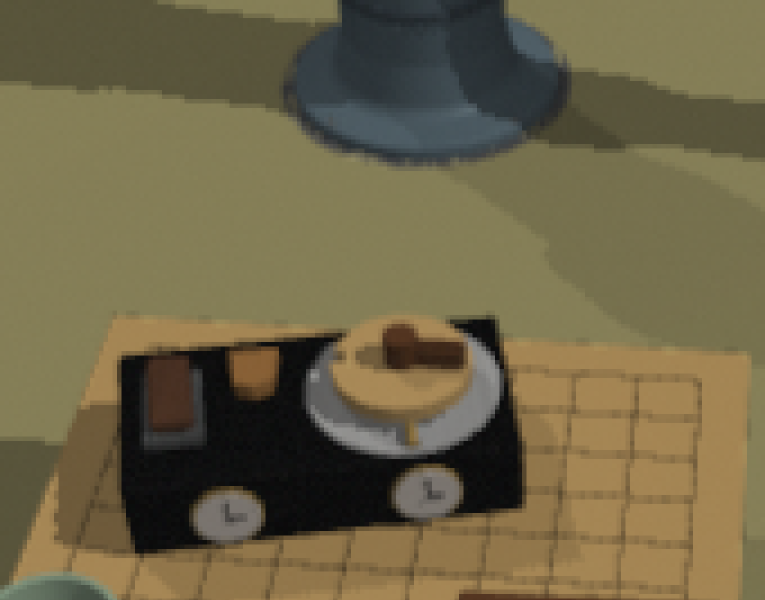

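View pics/top0z.png

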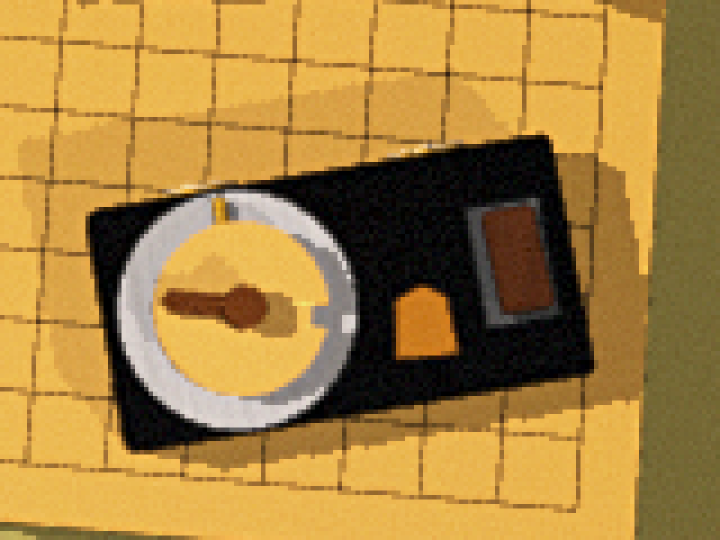

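```bash
cat >> h.py <<'E'
def quat(psi): return [float(np.cos(psi/2)),float(np.sin(psi/2)),0.,0.]
E
python3 - <<'E'
from h import *
np.set_printoptions(precision=4,suppress=True)
print(inverse_kinematics([.5,.05,.33],quat(1.57)),inverse_kinematics([.5,.0,.23],quat(3.3)))
move_gripper(0.0)
p=read_eef_pos(); movel([p[0],p[1],.33],speed=.3)
move_ptp([.50,.03,.35],quat(1.57))
for i,pos in enumerate([[.50,.03,.35],[.47,.05,.33]]):
    if i: movel(pos,speed=.15)
    pause(.2)
    P=camera_params("wrist"); snap("wrist",f"w{i}.png")
    np.savez(f"w{i}.npz",K=P["K"],T=P["camera_from_world"])
    print(read_eef_pos(),read_tcp_rot(),read_ft_force())
    for n,z in dict(hub_top=.205,fin=.202,notch=.187,pin=.177).items():
        for r in tip_of("wrist",n)[:2]:
            print(n,np.round(r["at"],1),round(r["confidence"],2),atz(P,r["at"],z))
print(read_time_s(),read_qpos(),read_finger_gap())
E
```

```text
[-0.9397 -0.0056  0.7669  1.8433  0.004   1.3023 -0.1747] [-0.8395  0.1037  0.8114  1.9793 -0.0847  1.0922  1.7375]
[0.5    0.0305 0.35  ] [ 0.707   0.7072 -0.0001  0.0001] [ 1.1811  0.0087 -0.4519]
hub_top [347.5 200.7] 0.88 [0.528  0.0158 0.205 ]
fin [348.  178.2] 0.93 [0.5281 0.0376 0.202 ]
notch [338.3 222.6] 0.91 [ 0.5208 -0.0146  0.187 ]
pin [340.4 222.9] 0.67 [ 0.5239 -0.019   0.177 ]
pin [379.8 187.9] 0.62 [0.5645 0.0209 0.177 ]
[0.4709 0.0494 0.3306] [0.7079 0.7063 0.0004 0.0005] [ 0.2079  0.193  -0.3419]
hub_top [378.4 222.7] 0.86 [0.5267 0.019  0.205 ]
fin [381.  203.2] 0.67 [0.5286 0.0372 0.202 ]
notch [366.3 246.7] 0.64 [ 0.5197 -0.0148  0.187 ]
notch [379.8 224. ] 0.21 [0.532  0.0102 0.187 ]
pin [416.1 206.9] 0.67 [0.5698 0.0247 0.177 ]
5.85 [-0.9868 -0.0975  0.7576  1.9032  0.0695  1.3096 -0.2509] -1.889280948941194e-05
```

Run:
```python
import cv2
a=cv2.imread('pics/w0.png');cv2.imwrite('pics/w0z.png',cv2.resize(a[120:280,250:470],None,fx=3.6,fy=3.6,interpolation=3))
```

```text
(no output)
```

View pics/w0.png

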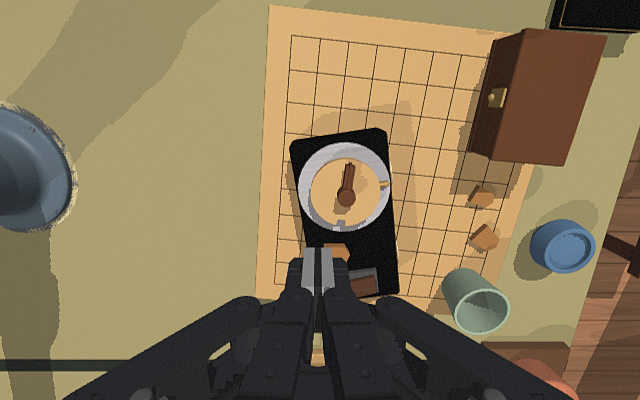

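View pics/w0z.png

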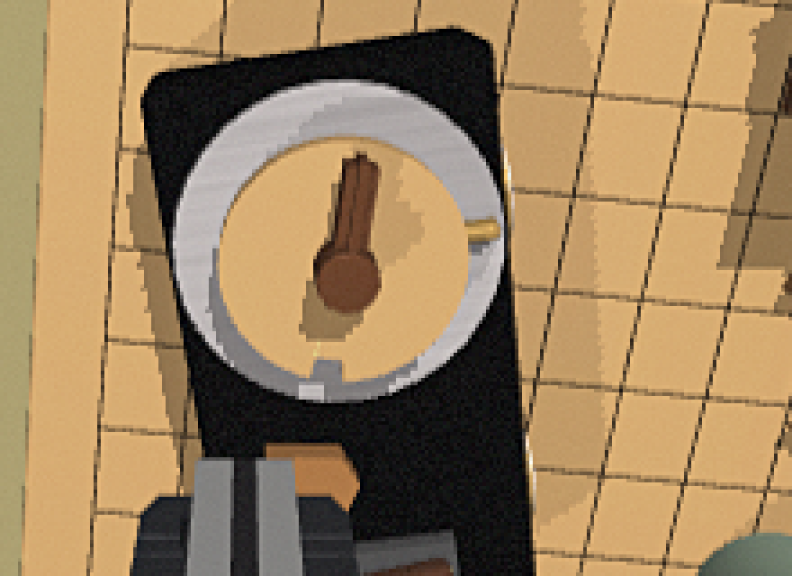

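Run:
```python
from h import *
np.set_printoptions(precision=4,suppress=True)
d=np.load('w0.npz');P=dict(K=d['K'],camera_from_world=d['T'])
for u in (302,314,321,333.5):print(u,atz(P,(u,248),.331))
for u in (289,349):print(u,atz(P,(u,262),.340))
print(ray(P,(320,200))[0])
# corners of clock top z .168 : zoom px
for z in [(150,85),(483,40),(527,560)]: print(atz(P,(250+z[0]/3.6,120+z[1]/3.6),.168))
print('pin tip',atz(P,(250+497/3.6,120+229/3.6),.175),'seat ell')
for z in [(175,245),(505,235),(338,80),(338,402)]: print(atz(P,(250+z[0]/3.6,120+z[1]/3.6),.170))
```

```text
302 [0.4896 0.0282 0.331 ]
314 [0.4965 0.0282 0.331 ]
321 [0.5006 0.0282 0.331 ]
333.5 [0.5079 0.0282 0.331 ]
289 [0.4826 0.0241 0.34  ]
349 [0.5162 0.0241 0.34  ]
[0.4983 0.1113 0.4956]
[0.4718 0.066  0.168 ]
[0.567  0.0788 0.168 ]
[ 0.5932 -0.0905  0.168 ]
pin tip [0.5734 0.025  0.175 ] seat ell
[0.4783 0.0186 0.17  ]
[0.5771 0.0218 0.17  ]
[0.5258 0.0677 0.17  ]
[ 0.5286 -0.0326  0.17  ]
```

The zoom shows the fin pointing to +y, the notch towards −y and the pin at +x. A seat ellipse fit puts the axis at (0.5277, 0.0177), the clock yaw at about 8.6° and the fin at about 82°. I'll descend on the fin's clockwise side and push it round anticlockwise.

```bash
cat >> h.py <<'E'
C=np.array([.5277,.0177])
def pose(phi,off,z,r=26e-3):
    f=np.radians(phi);u=np.array([np.cos(f),np.sin(f)]);n=np.array([np.sin(f),-np.cos(f)])
    return [*(C+r*u+off*n),z],quat(f-np.pi/2)
E
python3 - <<'E'
from h import *
np.set_printoptions(precision=4,suppress=True)
p,q=pose(82,.025,.26); move_ptp(p,q)
p,q=pose(82,.025,.211); movel(p,q,speed=.08); pause(.2)
print(read_eef_pos(),read_ft_force(),read_ft_torque(),read_qpos())
snap("wrist","w2.png"); snap("scene","s2.png")
f0=read_ft_force()
for ph,off in [(82,.0165),(86,.0155),(90,.0155),(95,.0155)]:
    p,q=pose(ph,off,.211); movel(p,q,speed=.03); print(ph,np.array(read_ft_force())-f0,np.array(read_eef_pos())-p)
snap("wrist","w3.png"); print(read_time_s())
E
python3 -c "
import cv2,numpy as np
a=[cv2.resize(cv2.imread('pics/w%d.png'%i)[100:350,200:470],None,fx=1.45,fy=1.45) for i in (2,3)]
cv2.imwrite('pics/w23.png',np.hstack(a));s=cv2.imread('pics/s2.png');cv2.imwrite('pics/s2z.png',cv2.resize(s[100:230,190:360],None,fx=4.5,fy=4.5,interpolation=3))"
```

```text
[0.5566 0.0399 0.2116] [-0.3388 -0.1553  0.2734] [-0.0354 -0.0044 -0.0314] [-0.8541  0.291   0.8342  1.8701 -0.2431  1.0841 -1.6367]
82 [-1.6661  0.3822 -0.2868] [-0.0002  0.0002  0.    ]
86 [-1.2797 -0.9663 -0.9368] [0.     0.0001 0.    ]
90 [-0.0462 -0.4063 -1.2797] [ 0.0001 -0.      0.    ]
95 [-1.4607 -0.1552 -0.8129] [ 0.0001 -0.     -0.    ]
9.4333
```

View pics/w23.png

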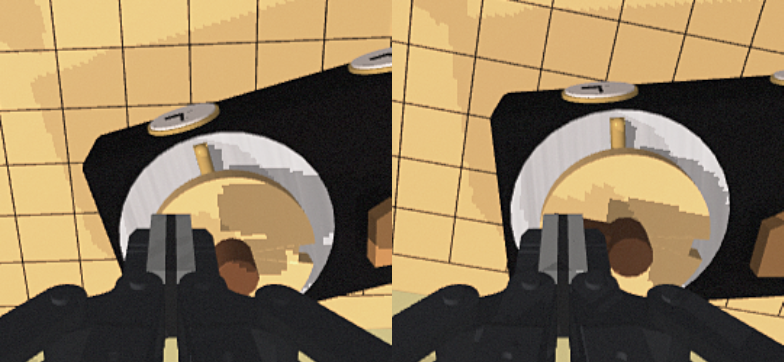

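View pics/s2z.png

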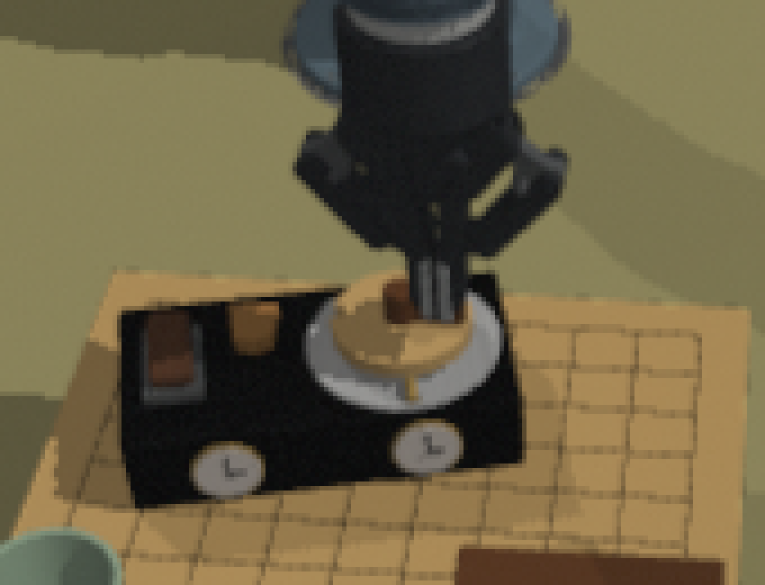

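The fingertip stands beside the fin on the disc, with the hub visible at right and the pin ahead. The force is about 1.5 N, as expected from the stated friction. I'll push round to just short of the target.

Run:
```python
from h import *
np.set_printoptions(precision=4,suppress=True)
for ph in list(range(102,182,8))+[183.5]:
    p,q=pose(ph,.0155,.211); movel(p,q,speed=.025)
    if ph>150: print(ph,read_ft_force(),np.array(read_eef_pos())-p)
p,q=pose(183.5,.0215,.211); movel(p,q,speed=.05)
p,q=pose(183.5,.0215,.26); movel(p,q,speed=.15)
# retreat to view
q=quat(1.57); move_ptp([.50,.03,.35],q); pause(.2)
P=camera_params("wrist"); snap("wrist","w4.png"); np.savez("w4.npz",K=P["K"],T=P["camera_from_world"])
for n,z in dict(hub_top=.205,fin=.202,notch=.187,pin=.177).items():
    for r in tip_of("wrist",n)[:2]:
        print(n,np.round(r["at"],1),round(r["confidence"],2),atz(P,r["at"],z))
print(read_time_s())
a=cv2.imread('pics/w4.png');cv2.imwrite('pics/w4z.png',cv2.resize(a[130:260,270:430],None,fx=4.6,fy=4.6,interpolation=3))
```

```text
158 [-1.1342  0.2792  0.124 ] [0.0002 0.0001 0.    ]
166 [0.2683 0.0563 0.3717] [0.0002 0.0001 0.0001]
174 [-0.9055  0.0192 -0.6236] [0.0002 0.0001 0.    ]
183.5 [ 0.7176 -0.7836 -0.2393] [0.0002 0.0002 0.    ]
hub_top [350.2 197.2] 0.63 [0.5282 0.0194 0.205 ]
fin [351.1 177. ] 0.61 [0.5287 0.0386 0.202 ]
fin [343.8 209.6] 0.41 [0.5226 0.0055 0.202 ]
notch [339.3 222.5] 0.94 [ 0.5195 -0.0143  0.187 ]
notch [355.7 177.2] 0.2 [0.5349 0.0347 0.187 ]
pin [381.7 186.1] 0.98 [0.5637 0.0227 0.177 ]
14.575
```

View pics/w4z.png

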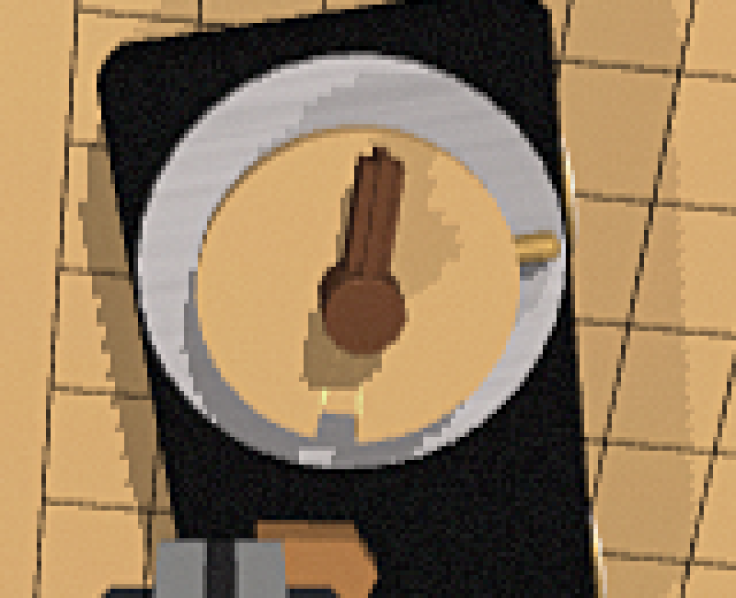

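The fin has not turned. It is still at (380,160)–(362,315) in the crop, so the tip must have passed over it. I'll work out the true tip height from the pictures.

Run:
```python
from h import *
np.set_printoptions(precision=4,suppress=True)
S=camera_params("scene")
t=np.array([.5566,.0399]);ps=np.radians(-8);ux=np.array([np.cos(ps),np.sin(ps)])
s=cv2.imread('pics/s2.png')
for z in (.19,.195,.2,.205,.21):
    c=t+.011*ux; print(z,proj(S,[*c,z]))
crop=s[130:190,260:310]
for z,col in ((.192,(0,0,255)),(.204,(255,0,0))):
    pass
cv2.imwrite('pics/s2zz.png',cv2.resize(crop,None,fx=10,fy=10,interpolation=cv2.INTER_NEAREST))
d=np.load('w0.npz');P=dict(K=d['K'],camera_from_world=d['T'])
for z in (.331,.34,.35):
    for dy in (-.011,.011): print(z,dy,proj(P,[.5,.0305+dy,z]))
```

```text
0.19 [286.6912 180.687 ]
0.195 [286.5781 179.0301]
0.2 [286.4641 177.361 ]
0.205 [286.3492 175.6795]
0.21 [286.2335 173.9855]
0.331 -0.011 [319.8783 261.3146]
0.331 0.011 [320.0298 226.9242]
0.34 -0.011 [320.0057 269.2358]
0.34 0.011 [320.17   233.4358]
0.35 -0.011 [320.1626 278.9874]
0.35 0.011 [320.3433 241.4857]
```

View pics/s2zz.png

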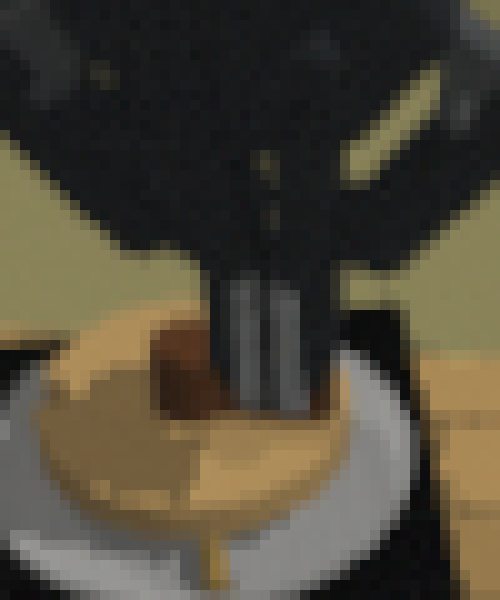

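Intersecting the scene and wrist rays puts the visible tip edge about 8 mm behind the TCP, not 19 mm ahead. That explains why it passed over the fin. I'll go down beside the fin in small steps, averaging the force readings, then test-push a little.

```bash
cat >> h.py <<'E'
def ft(n=6):
    a=[]
    for _ in range(n): a.append(read_ft_force()); pause(.02)
    return np.mean(a,0)
E
python3 - <<'E'
from h import *
np.set_printoptions(precision=4,suppress=True)
p,q=pose(83,.025,.26); move_ptp(p,q)
p,q=pose(83,.025,.206); movel(p,q,speed=.15); f0=ft(); print(f0)
for z in (.201,.197,.193,.190,.188,.186):
    p,q=pose(83,.025,z); movel(p,q,speed=.05); f=ft()-f0; print(z,f)
    if abs(f[2])>2: 
        p,q=pose(83,.025,z+.003); movel(p,q); print('contact',z); break
z=p[2]
snap("scene","s5.png"); snap("wrist","w5.png")
for ph,off in [(83,.018),(88,.0155),(95,.0155),(102,.0155)]:
    p,q=pose(ph,off,z); movel(p,q,speed=.03); print(ph,ft()-f0,np.array(read_eef_pos())-p)
snap("wrist","w6.png"); snap("scene","s6.png"); print(read_time_s())
a=[cv2.resize(cv2.imread('pics/w%d.png'%i)[100:350,200:470],None,fx=1.45,fy=1.45) for i in (5,6)]
b=[cv2.resize(cv2.imread('pics/s%d.png'%i)[130:200,230:330],None,fx=3.9,fy=3.2,interpolation=3) for i in (5,6)]
w=np.hstack(a);v=np.hstack(b);cv2.imwrite('pics/m56.png',np.vstack([w,cv2.resize(v,(w.shape[1],220))]))
E
```

```text
[ 0.198  -0.4943 -0.1502]
0.201 [-0.0406  0.4869  0.1132]
0.197 [0.0524 0.6908 0.0075]
0.193 [ 0.0667  0.3425 -0.1024]
0.19 [0.06   0.5204 0.6323]
0.188 [-0.3616  0.3129  0.4806]
0.186 [-0.0983  0.3434  0.4854]
83 [-0.032   1.0566  0.3127] [0.     0.0001 0.0001]
88 [0.744  0.1779 0.7068] [ 0.0004 -0.0001  0.0002]
95 [0.6976 0.4298 0.4331] [0.0004 0.     0.0002]
102 [1.1748 0.2266 0.784 ] [0.0002 0.0001 0.0001]
20.525
```

View pics/m56.png

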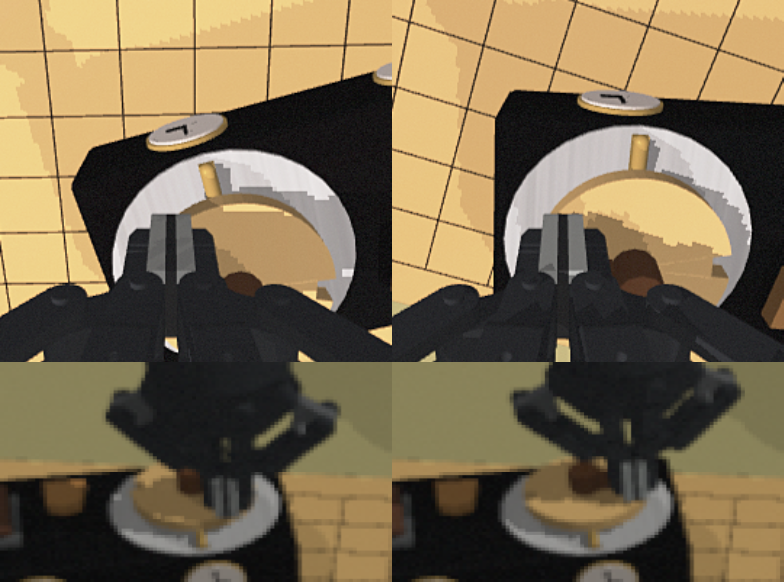

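Run:
```python
from h import *
np.set_printoptions(precision=4,suppress=True)
for ph in (110,118,126,134):
    p,q=pose(ph,.0155,.186); movel(p,q,speed=.03); print(ph,ft(3))
P=camera_params("wrist");snap("wrist","w7.png"); snap("scene","s7.png"); print(read_time_s())
for r in tip_of("wrist","notch"): print(r,atz(P,r['at'],.187))
a=cv2.resize(cv2.imread('pics/w7.png')[100:350,200:470],None,fx=2,fy=2)
b=cv2.imread('pics/s7.png')[130:200,230:330]
cv2.imwrite('pics/m7.png',np.vstack([a,cv2.resize(b,(a.shape[1],300))])[::1][:,:][:600] if 0 else np.hstack([cv2.resize(a,(400,370)),cv2.resize(b,(400,370),interpolation=3)]))
```

```text
110 [0.7639 0.4573 0.454 ]
118 [1.1676 0.0973 0.7859]
126 [0.8563 0.279  0.7013]
134 [ 1.0361 -0.045   0.0736]
21.9917
{'at': [427.8, 283.0], 'confidence': 0.92} [ 0.5504 -0.0042  0.187 ]
{'at': [397.4, 264.2], 'confidence': 0.26} [0.5467 0.0159 0.187 ]
```

View pics/m7.png

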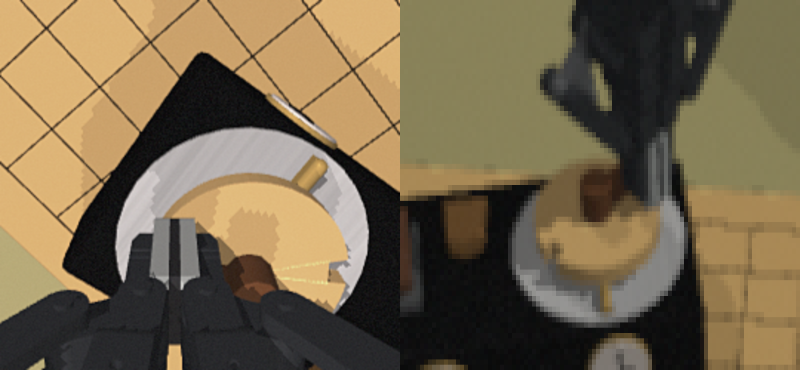

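The disc is turning: the notch at (428,283) maps to about −44° from the axis, matching a fin angle of about 135°. I'll continue.

Run:
```python
from h import *
np.set_printoptions(precision=4,suppress=True)
for ph in (142,150,158,166,174,182,186):
    p,q=pose(ph,.0155,.186); movel(p,q,speed=.03)
print(ft(3),np.array(read_eef_pos())-p)
p,q=pose(186,.0225,.186); movel(p,q,speed=.06)
p,q=pose(186,.0225,.24); movel(p,q,speed=.2)
move_ptp([.47,.04,.33],quat(1.57)); pause(.2)
P=camera_params("wrist"); snap("wrist","w8.png"); np.savez("w8.npz",K=P["K"],T=P["camera_from_world"])
for n,z in dict(hub_top=.205,fin=.202,notch=.187,pin=.177).items():
    for r in tip_of("wrist",n)[:2]:
        x=atz(P,r["at"],z);print(n,np.round(r["at"],1),round(r["confidence"],2),x,np.degrees(np.arctan2(x[1]-C[1],x[0]-C[0])))
print(read_time_s())
u=proj(P,[*C,.187]); u=u.astype(int);a=cv2.imread('pics/w8.png');cv2.imwrite('pics/w8z.png',cv2.resize(a[u[1]-60:u[1]+60,u[0]-75:u[0]+75],None,fx=5,fy=5,interpolation=3));print(u)
```

```text
[-0.2482  0.8716  0.0142] [-0.0002  0.     -0.0001]
hub_top [385.1 215. ] 0.96 [0.5289 0.0182 0.205 ] 21.05681917118835
hub_top [411.8 204.7] 0.25 [0.5524 0.0282 0.205 ] 22.97266945635273
fin [359.2 219.1] 0.84 [0.5058 0.0129 0.202 ] -167.68453550874503
notch [414.9 205.8] 0.64 [0.5612 0.0209 0.187 ] 5.388038543299989
pin [416.1 199.5] 0.72 [0.565 0.024 0.177] 9.607602879520382
25.6917
[380 208]
```

View pics/w8z.png

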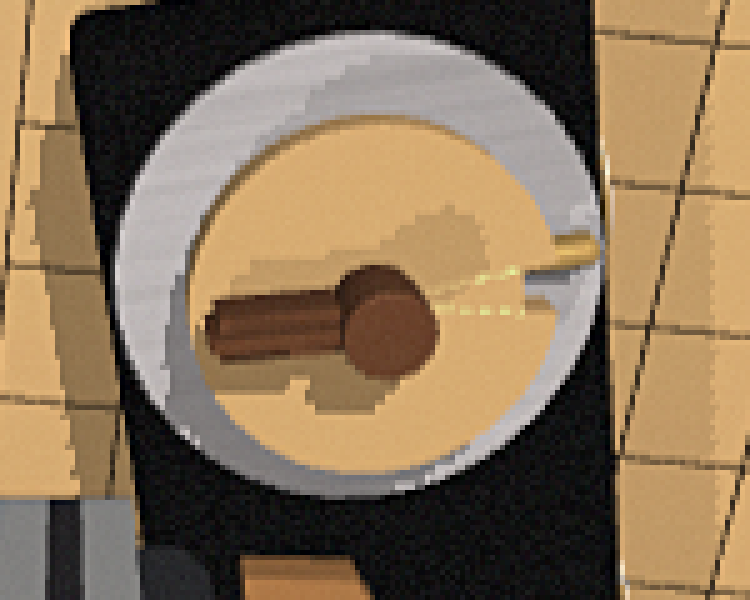

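Run:
```python
from h import *
np.set_printoptions(precision=4,suppress=True)
d=np.load('w8.npz');P=dict(K=d['K'],camera_from_world=d['T']);u=[380,208]
def f(n,x,y,z,ctr=C):
    q=atz(P,((x+.5)/5-.5+u[0]-75,(y+.5)/5-.5+u[1]-60),z);print(n,q,np.hypot(*(q[:2]-ctr)),np.degrees(np.arctan2(q[1]-ctr[1],q[0]-ctr[0])));return q
h=f('hub',390,333,.205)
f('notch in up',521,268,.187);f('notch in lo',524,310,.187);f('notch out lo',556,305,.187)
f('pin out up',595,233,.175);f('pin out lo',597,260,.175);f('pin end c',597,244,.177);f('pin mid',575,247,.177)
f('finend',208,335,.199);f('finend web',208,331,.202)
# disc extremes
l=f('l',192,295,.187);r=f('r',556,295,.187);t=f('t',375,116,.187);b=f('b',375,473,.187)
s=[f('s',*x,.170) for x in ((115,275),(602,255),(365,30),(360,497))]
# overlay prediction for notch angles
a=cv2.imread('pics/w8z.png')
for ang,col in ((3,(255,0,0)),(5,(0,255,0)),(7,(0,0,255))):
    t=np.radians(ang)
    e=np.array([np.cos(t),np.sin(t)]);n=np.array([-e[1],e[0]])
    pts=[[*(C+r_*e+w*n),.187] for r_,w in ((.036,.005),(.029,.005),(.029,-.005),(.036,-.005))]
    px=np.array([((proj(P,p)-u+[75,60])+.5)*5-.5 for p in pts]).round().astype(np.int32)
    cv2.polylines(a,[px],False,col,1)
for ang,col in ((7.5,(255,0,0)),(9,(0,0,255))):
    t=np.radians(ang);e=np.array([np.cos(t),np.sin(t)])
    px=np.array([((proj(P,[*(C+r_*e),.177])-u+[75,60])+.5)*5-.5 for r_ in (.036,.048)]).round().astype(np.int32)
    cv2.polylines(a,[px],False,col,1)
cv2.imwrite('pics/w8o.png',cv2.resize(a[180:400,420:640],None,fx=2.6,fy=2.6))
```

```text
hub [0.5266 0.019  0.205 ] 0.001673193297688799 131.50861421390837
notch in up [0.5548 0.0255 0.187 ] 0.028255932566387296 16.102814330729508
notch in lo [0.5562 0.0169 0.187 ] 0.028527191555819863 -1.5177109746011126
notch out lo [0.5623 0.018  0.187 ] 0.034623876949038915 0.46762532759728825
pin out up [0.5725 0.0289 0.175 ] 0.046210055234242806 14.041584813431728
pin out lo [0.5735 0.0233 0.175 ] 0.0461672972960562 6.917241229674133
pin end c [0.5725 0.0272 0.177 ] 0.04577347101723181 12.038178070521726
pin mid [0.5682 0.0266 0.177 ] 0.04144748191619214 12.426277408615952
finend [0.4939 0.0162 0.199 ] 0.03384751283481997 -177.52995620418722
finend web [0.4936 0.0182 0.202 ] 0.03412613478735994 179.20706161097223
l [0.4917 0.02   0.187 ] 0.036088286653354326 176.4104255482478
r [0.5621 0.02   0.187 ] 0.034499152752415774 3.885902069732843
t [0.5249 0.0554 0.187 ] 0.037784759387769144 94.24577933675216
b [ 0.5295 -0.018   0.187 ] 0.03570957153816743 -87.14659624077949
s [0.4772 0.0183 0.17  ] 0.05045437658227766 179.31351039202318
s [0.5762 0.0227 0.17  ] 0.04875882113976634 5.886440663037215
s [0.5253 0.0686 0.17  ] 0.05091653962791719 92.72258264594812
s [ 0.5303 -0.0319  0.17  ] 0.049623358326984016 -87.02880327227716
```

View pics/w8o.png

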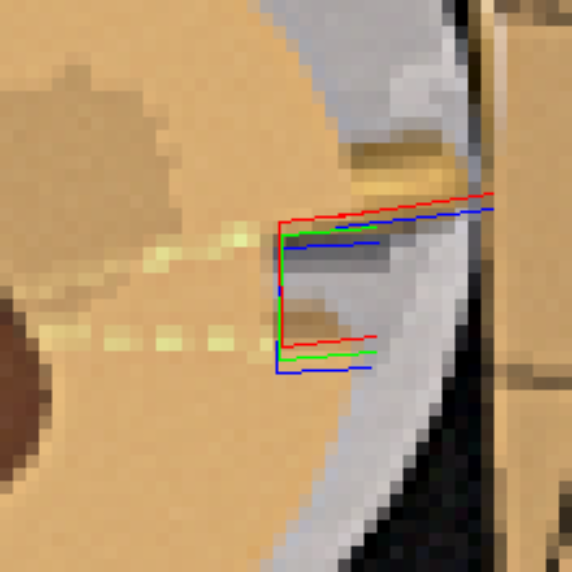

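The notch sits about 4° short of the pin (notch ≈ 5.5–6°, pin ≈ 9.5–10°). I'll push another 4°, then look again.

Run:
```python
from h import *
np.set_printoptions(precision=4,suppress=True)
p,q=pose(186,.0225,.23); move_ptp(p,q)
p,q=pose(186,.0225,.186); movel(p,q,speed=.12)
p,q=pose(187,.0165,.186); movel(p,q,speed=.05)
p,q=pose(190,.0155,.186); movel(p,q,speed=.015); pause(.1); print(np.array(read_eef_pos())-p)
p,q=pose(190,.0225,.186); movel(p,q,speed=.06)
p,q=pose(190,.0225,.23); movel(p,q,speed=.2)
move_ptp([.49,.02,.33],quat(1.57)); pause(.2)
P=camera_params("wrist"); snap("wrist","w9.png"); snap("top","t9.png");np.savez("w9.npz",K=P["K"],T=P["camera_from_world"])
for n,z in dict(hub_top=.205,fin=.202,notch=.187,pin=.177).items():
    for r in tip_of("wrist",n)[:2]:
        x=atz(P,r["at"],z);print(n,np.round(r["at"],1),round(r["confidence"],2),x)
print(read_time_s())
u=proj(P,[*C,.187]); u=u.astype(int);a=cv2.imread('pics/w9.png');cv2.imwrite('pics/w9z.png',cv2.resize(a[u[1]-50:u[1]+50,u[0]-65:u[0]+65],None,fx=6,fy=6,interpolation=3));print(u)
```

```text
[0.0002 0.0004 0.0002]
hub_top [361.1 195.9] 0.86 [0.5258 0.017  0.205 ]
hub_top [479.4 288.4] 0.37 [ 0.6474 -0.0789  0.205 ]
fin [337.6 197.3] 0.94 [0.505  0.0147 0.202 ]
fin [361.4 194.6] 0.16 [0.5265 0.0173 0.202 ]
notch [396.  185.4] 0.75 [0.5609 0.0219 0.187 ]
pin [399.1 182.9] 0.82 [0.5663 0.0216 0.177 ]
pin [478.8 288.8] 0.61 [ 0.6635 -0.0981  0.177 ]
29.0333
[360 189]
```

View pics/w9z.png

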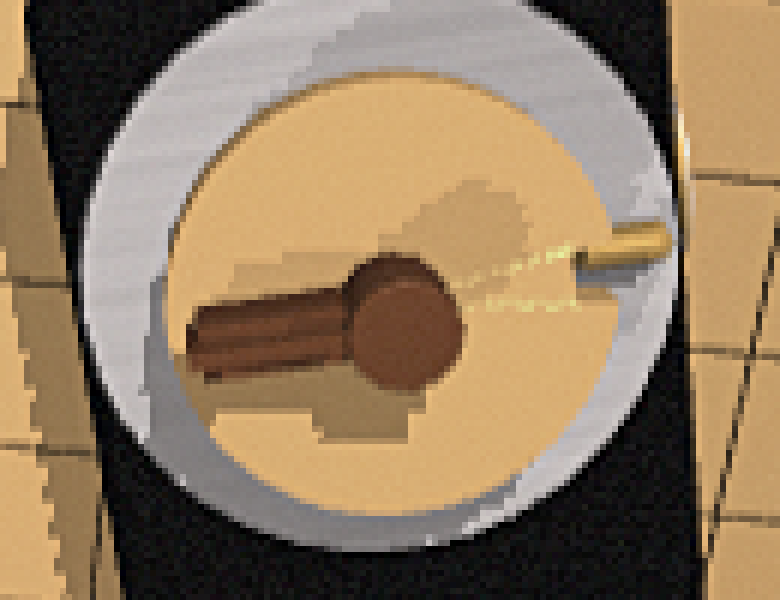

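Run:
```python
from h import *
np.set_printoptions(precision=4,suppress=True)
d=np.load('w9.npz');P=dict(K=d['K'],camera_from_world=d['T']);u=[360,189]
def f(x,y,z): return atz(P,((x+.5)/6-.5+u[0]-65,(y+.5)/6-.5+u[1]-50),z)[:2]
l=f(168,285,.187);r=f(620,300,.187);t=f(395,71,.187);b=f(380,516,.187);print(l,r,t,b)
Cd=np.array([(l[0]+r[0])/2,(t[1]+b[1])/2]);
s=[f(82,265,.170),f(682,240,.170),f(368,552,.170)];print('seat',s,'Cx',(s[0][0]+s[1][0])/2,'bottom y+.05',s[2][1]+.05)
print('Cd',Cd,'hub',f(408,332,.205))
a=lambda q:np.degrees(np.arctan2(q[1]-Cd[1],q[0]-Cd[0]))
print('notch',[a(f(x,y,.187)) for x,y in ((577,272),(600,270))],'corners',f(577,243,.187),f(579,303,.187))
print('pin',[a(f(x,y,.177)) for x,y in ((650,240),(620,244),(600,248))])
print('fin',a(f(197,335,.200))+180, a(f(270,325,.200))+180)
```

```text
[0.4915 0.0211] [0.563  0.0187] [0.5258 0.0549] [ 0.5266 -0.0183]
seat [array([0.4774, 0.0198]), array([0.5769, 0.0242]), array([ 0.5271, -0.0322])] Cx 0.5271362393813275 bottom y+.05 0.01784010654993945
Cd [0.5273 0.0183] hub [0.5271 0.0189]
notch [np.float64(9.879570150848236), np.float64(9.371957767062012)] corners [0.5555 0.028 ] [0.5566 0.0182]
pin [np.float64(10.232268752853031), np.float64(10.51399662731234), np.float64(10.381764002749529)]
fin 2.7355625426596646 359.70552112980977
```

The notch lies over the pin: ≈9.6° against ≈10.3°, under 0.02 rad apart. I'll press on the hub, watching the force.

```bash
python3 - <<'E'
from h import *
np.set_printoptions(precision=4,suppress=True)
X,Y=.5273,.0181;q=quat(1.57)
move_ptp([X,Y,.235],q); movel([X,Y,.205],q,speed=.1); f0=ft(5)
z=.205; 
while z>.176:
    z-=.0015; movel([X,Y,z],q,speed=.03); f=ft(3)-f0; e=read_eef_pos(); print(round(z,4),f,round(e[2]-z,4))
    if f[2]>14: break
print(read_time_s())
snap("scene","s10.png")
E
python3 -c "
import cv2
s=cv2.imread('pics/s10.png');cv2.imwrite('pics/s10z.png',cv2.resize(s[120:210,220:340],None,fx=6,fy=6,interpolation=3))"
```

```text
0.2035 [-0.5558  0.3685 -0.0443] 0.0003
0.202 [-0.6071  0.2951  0.2358] -0.0001
0.2005 [-0.0397  0.1841  1.4039] 0.0001
0.199 [-0.0644  0.5628  1.9683] 0.0002
0.1975 [-0.3532  0.1536  2.7826] 0.0001
0.196 [0.8012 0.1948 2.1025] -0.0001
0.1945 [ 0.2992 -0.2087  1.7838] -0.0001
0.193 [-0.8428  0.3006  6.729 ] 0.0009
0.1915 [-3.2156 -0.1472 12.4165] 0.002
0.19 [-6.1059 -0.2673 18.5526] 0.0032
33.0583
```

View pics/s10z.png

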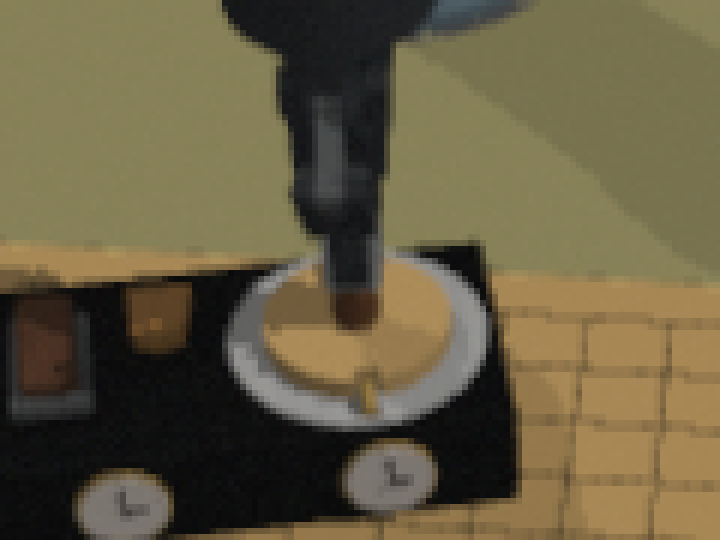

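The disc gave about 7 mm of travel at roughly 2–3 N (contact at .201, hard stop at .194), and it now sits low with the pin showing in the notch. I'll retreat and verify.

Run:
```python
from h import *
np.set_printoptions(precision=4,suppress=True)
q=quat(1.57)
movel([.5273,.0181,.197],q,speed=.03); movel([.5273,.0181,.26],q,speed=.12)
move_ptp([.49,.02,.33],q); pause(.2)
P=camera_params("wrist"); snap("wrist","w11.png"); 
S=snap("scene","s11.png")
print(read_ft_force(),read_time_s())
u=proj(P,[*C,.187]).astype(int);a=cv2.imread('pics/w11.png')[u[1]-50:u[1]+50,u[0]-65:u[0]+65]
b=cv2.imread('pics/s11.png')[130:210,220:324]
cv2.imwrite('pics/m11.png',np.hstack([cv2.resize(a,(400,308),interpolation=3),cv2.resize(b,(400,308),interpolation=3)]))
A=cv2.imread('pics/scene0.png').astype(int);D=np.abs(A-cv2.imread('pics/s11.png')).sum(2)
for n,(x,y) in dict(cup=(202,238),king=(237,253),pawn=(265,247),gold=(246,172),fan=(411,206),box=(320,245),rock=(228,178)).items(): print(n,D[y-8:y+8,x-8:x+8].max())
```

```text
[-0.0402  0.8215 -0.4103] 34.8833
cup 7
king 8
pawn 9
gold 17
fan 57
box 11
rock 18
```

View pics/m11.png

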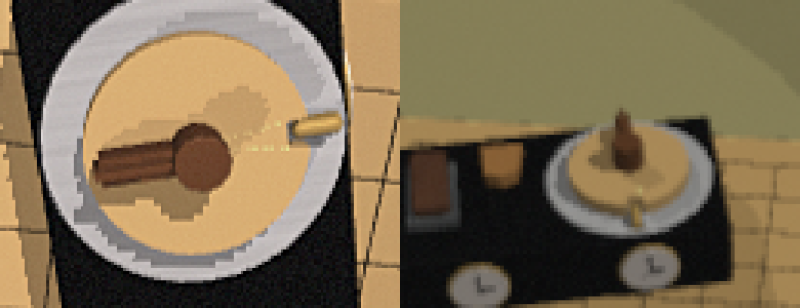

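The disc is seated with the pin inside the notch, and the other objects are unchanged. The fan patch differs by 57, most likely the arm's shadow, since nothing went near it.

```bash
python3 -c "
from bench import *
sign_off();print(read_time_s())"
```

```text
the job is handed in; nothing more can be done
the job is handed in; nothing more can be done
```

The disc is turned onto the pin, pressed down to its seat, and the hand is clear; I handed the job in at about 35 s. No verdict was reported.

**What I did:** I pushed the fin's clockwise-side cheek with the closed fingertips, moving the disc about 107° anticlockwise. Then I pressed straight down on the hub until it stopped.

**First sweep missed:** The fingertips passed over the fin without turning it. From the pictures, the tips stand several millimetres behind the reported TCP rather than 19 mm ahead of it. I lowered the hand about 25 mm and repeated the push, which worked.

**Last checks:**
- **Alignment:** before pressing, the notch measured about 9.6° and the pin about 10.3°, so under 0.02 rad apart. My separate reading of the fin's direction disagreed by about 7–10°. I put that down to picking the fin's side instead of its top, and went by the notch and pin.
- **Seating:** the hub travelled about 7 mm at 2–3 N, then met a hard stop and I pressed to 18 N. The final picture shows the pin inside the notch.
- **Other things:** small picture patches at the cup, pieces, box and rocker match the start. The fan's patch changed somewhat; I put this down to the arm's shadow, as the arm never went near it, but I did not measure it.

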